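# Return the yellow chisel to its slot

## Robot

A 7-joint arm with a two-finger parallel gripper is mounted at the origin on the work surface. World frame = base frame: x ahead of the robot, y to its left, z up, the work surface at z = 0. Lengths are in mm, angles in rad, forces in N, time in s.
With the tool pointing down it reaches from about 425 to 800 mm from the base axis. Payload 8.3 kg.
Tool frame: the origin (TCP) lies at the very end of the fingers, on their centre line; the grasp point (between the pads) lies 19 mm behind it; z points along the fingers, y is the direction in which the jaws open and shut (so a half turn about z gives the same grasp; the last joint's range is limited). The gripper opens to 85 mm and grips with 20 to 120 N. Pads are 22 mm wide; open, the fingers measure 114 mm over their backs; the gripper's body (76 mm by 85 mm) begins 54 mm behind the grasp point. The pads swing forward as they close: fully open they stand 13 mm farther back than shut.
Start: joints at [1.204, 0.383, 0.016, 1.37, -0.006, 1.388, -0.046], TCP at [187.005, -596.349, 231.279] pointing down, gripper open.
Joint ranges: [-2.95, 2.95], [-0.25, 2.06], [-1.52, 1.56], [0.18, 2.33], [-1.44, 4.58], [0.02, 2.06], [-3.01, 3.01]. Speed limits (rad/s): [2.39, 2.39, 3.01, 3.01, 3.14, 3.14, 3.14].

## Interface

Orientations are given as a rotation vector (axis times angle).
In Python, from cell import manip gives the robot as it stands.
- The arm moves only by the shell command python3 -m jog 'ROWS' [FORCE]. ROWS is JSON, a list of rows, each a list of 7 numbers: the shift along the tool's x, y, z in units of 40 mm (1.0 is 40 mm), then the turn, a rotation vector about the tool's x, y, z in units of 6 degrees (1.0 is 6 degrees), then the finger opening in mm, from 0 to 85.4. In form: [[dx, dy, dz, wx, wy, wz, grip], ...]. A call has 1 to 10 rows; each row is the pose to reach, as a shift and turn from the pose measured when the call began, along the tool's axes at that moment; what a row does not reach only later rows make up. A row lasts 1/12 s, in which the tool goes at most 41.7 mm and 7.16 degrees, less where a joint would pass 70% of its speed; a pose out of reach is approached as far as the arm can. A call with a gripper value outside its range is refused whole. The fingers move at their own pace and stop on an object; FORCE is the grip in N (left out, the last holds). Time passes only in rows, so rows that repeat a pose let the fingers close. It gives the time, the measured TCP pose, the force and the opening at its end, in the units of the state.
- manip.sense(): the state, without advancing time (a new reading comes with each control period).
- manip.capture(name): name is "side" or "top"; returns a dict with "frame" (384x512x3 uint8, blue, green, red), "range_z" (384x512 float32, mm along the optical axis (not along the pixel's ray), 0 where there is no reading), "fx", "fy", "cx", "cy" (pixels), "world_to_cam" (4x4, takes a point from world to camera coordinates). Camera axes: x right, y down, z forward; pixel columns grow to the right and rows downward; lengths in mm; the calibration is good to about 2 mm. A picture is of the moment at which its call begins.
- manip.sign_off(): hands the job in, once; it reports no verdict.
Trained networks look in the newest picture that a camera, given by its name, has taken for a name from the list of things; names that differ only in an ending like _2 or _b are one class to them, and where a whole thing is asked for, a point or a joint stands for the part that bears it (a point fixed in the world has none). Each returns a list of dicts, best first, with "conf" (0 to 1); they miss things now and then, are a little off and sometimes report something else, mostly with a low value. They report only what shows in the picture. A call takes as long as a camera call. They do not tell look-alikes from the thing itself.
- manip.search_frame(name, camera): "box" ([left, top, right, bottom] in pixels, round what is visible of it).
- manip.regions_of(name, camera): "region" (384x512 bool, what is visible of it) and "box" ([left, top, right, bottom] in pixels, round what is visible of it).
The state is a dict: "clock": time; "joint_pos": joint angles; "dq": joint speeds; "tau": joint torques, N m; "tool_pos": TCP position; "orientation": TCP orientation; "wrist_force": force on the tool from outside, world axes, zero at the start; "torque": the same for the moment, N m; "finger_gap": opening from 0.0 (shut) to 1.0 (fully open).
Only numpy, scipy, OpenCV 4.12 (cv2) and the standard library are available. Lean on these libraries where they do the work, as an engineer would, in place of code of your own. Each camera call takes 0.05 s, during which the arm holds its last target. There are 200 camera calls.

## Task

The carving lesson is ending: pick up the yellow-handled chisel from the bench and lay it flat in its own slot of the tool tray, the one with the yellow label, with the handle at the label end and the blade pointing away from the label. Set it down rather than dropping it, and leave the red and the blue chisel where they are.

Things in the scene. Friction and masses are not known exactly. Their poses are not given: they have to be found in the camera images.
- yellow_chisel (a point): yellow chisel lying on the bench, 150 g. Handle 110 mm long, 28 wide, 24 tall; thin steel blade 90 mm long, 16 wide, ahead of it at half height. Point: middle of the handle, 12 mm above what it lies on, a good place to grip across the 28 mm (balances about 20 mm further forward). x points to the blade tip (tip 145 mm ahead, butt 55 mm behind), z up.
- yellow_slot (a point): yellow-labelled slot, one of three (90 mm apart, any order) on a fixed tray. Point: where the handle's middle belongs, 12 mm above the slot floor (floor 18 mm above bench). x from label to blade end, z up. Label block 76 to 100 mm behind, end stop 167 ahead. Guide blocks 24 mm high: 44 to 66 mm behind (54 mm gap), 75 to 135 ahead (44 mm gap); open sides between for fingers.
- red_chisel (a point): red-handled chisel, same shape and size, lying on the bench; still in use, to be left alone. Same point and axes.
- blue_chisel (a point): blue-handled chisel, same shape and size, already lying in the blue slot; to be left alone. Same point and axes.
Not all that is in view belongs to the job. What is meant by the part that bears yellow_chisel is not green or turquoise, and is the larger of those in its own colour.

How it is judged:
By the outcome, as a careful person would: the job done as asked, in the order asked, and still so for the second after the job is handed in, with the robot touching nothing.
It also fails if it takes over 32 s, if anything falls off the work surface, if the arm or the gripper's body presses on something with over 40 N, if the wrist force passes 120 N, or if a joint passes its speed limit or range.

## Working session

There is one attempt and no reset: what is moved stays moved. The work goes in short steps, Python scripts to look and compute and a shell command to move; the robot and the scene stay as the last step left them, time stands still between calls to the robot, and variables do not carry over. Pictures are saved under pics/ and viewed, about 8 in all and at most 12, crops included, and the job is handed in when it is done.

```bash
mkdir -p pics; ls
cat > h.py <<'E'
import numpy as np, cv2
from cell import manip
from scipy.spatial.transform import Rotation as R
def cap(n):
    return manip.capture(n)
def cloud(c):
    z=c["range_z"].astype(float); v,u=np.mgrid[0:z.shape[0],0:z.shape[1]]
    P=np.stack([(u-c["cx"])*z/c["fx"],(v-c["cy"])*z/c["fy"],z],-1)
    W=np.linalg.inv(c["world_to_cam"]); Q=P@W[:3,:3].T+W[:3,3]; Q[z==0]=np.nan
    return Q
E
python3 - <<'E'
from h import *
print(manip.sense())
a=cap("top");b=cap("side")
cv2.imwrite("pics/top.png",cv2.resize(a["frame"],(800,600),interpolation=cv2.INTER_CUBIC)); cv2.imwrite("pics/side.png",b["frame"])
for n in ["yellow_chisel","red_chisel","blue_chisel"]:
  for cam,c in (("top",a),("side",b)):
    Q=cloud(c)
    for r in manip.regions_of(n,cam):
        m=r["region"]; print(n,cam,round(r["conf"],2),np.round(r["box"]),np.nanmedian(Q[m],0).round(),np.median(c["frame"][m],0))
E
```

```text
pics
{'clock': 0.0, 'joint_pos': array([ 1.20411291,  0.38423723,  0.01640495,  1.37114786, -0.00626426,
        1.38819238, -0.0465434 ]), 'dq': array([ 0.00077885,  0.00128146,  0.00069783, -0.00044245, -0.00119464,
        0.00042389, -0.00051336]), 'tau': array([ 1.50078893e-03, -6.27589059e+01,  8.44890475e-01, -3.71823084e+01,
        1.65909296e-02,  1.41919625e-02,  6.13626253e-05]), 'tool_pos': array([ 186.81451485, -595.90742068,  230.28254744]), 'orientation': array([-3.10354624e+00, -4.75059087e-01,  5.85284336e-04]), 'wrist_force': array([-0.06241833, -0.33760512,  1.18596453]), 'torque': array([ 0.02738864,  0.0267636 , -0.00848262]), 'finger_gap': 0.9973823485502418}
yellow_chisel top 0.84 [253. 212. 288. 249.] [357. -84.  16.] [ 10.  138.  160.5]
yellow_chisel top 0.61 [264. 135. 294. 195.] [ 563. -118.   22.] [ 10.  139.  163.5]
yellow_chisel top 0.61 [348. 237. 363. 308.] [ 266. -340.   21.] [ 49. 115.  25.]
yellow_chisel top 0.52 [344. 125. 396. 136.] [ 674. -424.   15.] [109. 113.  14.]
yellow_chisel side 0.69 [213. 169. 258. 203.] [ 545. -103.   20.] [ 94. 160. 181.]
yellow_chisel side 0.66 [284. 194. 316. 231.] [351. -73.  16.] [ 94.  159.  175.5]
yellow_chisel side 0.62 [242. 128. 262. 150.] [ 670. -425.   15.] [130. 137.  74.]
yellow_chisel side 0.57 [337. 168. 408. 186.] [ 273. -330.   17.] [ 80. 135.  78.]
red_chisel top 0.71 [334. 151. 345. 216.] [ 488. -294.   21.] [ 20.  31. 130.]
red_chisel side 0.89 [252. 155. 313. 179.] [ 481. -286.   16.] [ 60.  67. 157.]
red_chisel side 0.39 [213. 166. 261. 202.] [ 544. -103.   21.] [ 95. 162. 184.]
red_chisel side 0.21 [ 89. 263. 166. 317.] [534. 326.  40.] [160.  96.  62.]
blue_chisel top 0.93 [122. 134. 135. 199.] [548. 316.  39.] [129.  76.  39.]
blue_chisel side 0.67 [ 88. 264. 166. 318.] [534. 326.  40.] [159.  96.  62.]
```

View pics/top.png

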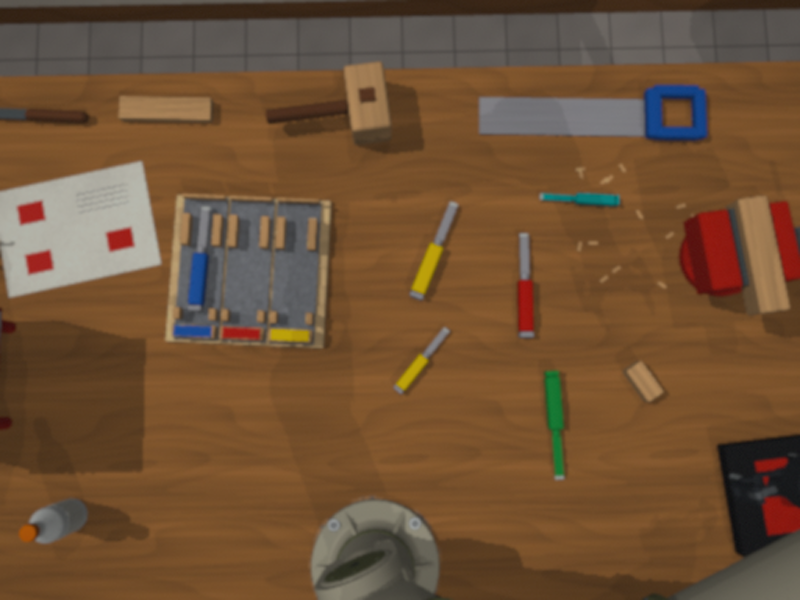

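Run:
```python
from h import *
a=cap("top")
cv2.imwrite("pics/crop.png",cv2.resize(a["frame"][120:260,230:410],(792,616))[:600])
cv2.imwrite("pics/tray.png",cv2.resize(a["frame"][95:235,60:240],(792,616))[:600])
```

```text
(no output)
```

View pics/crop.png

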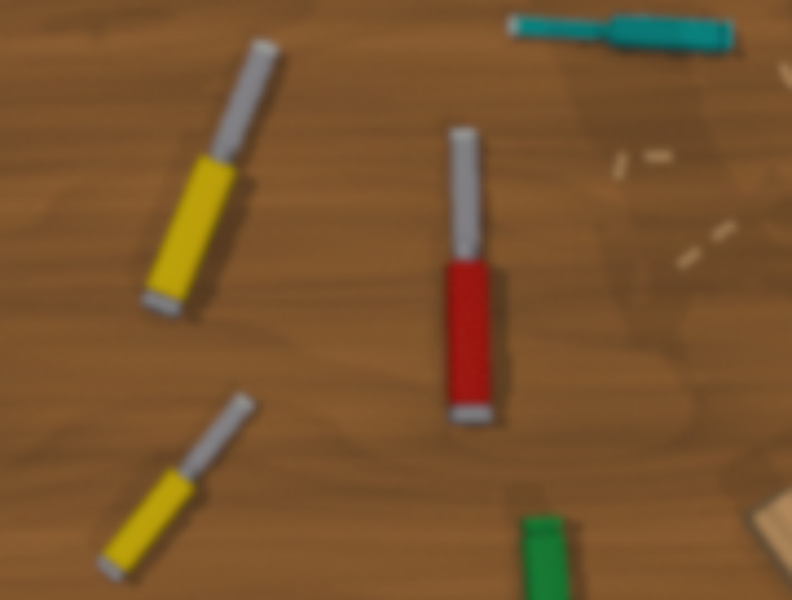

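View pics/tray.png

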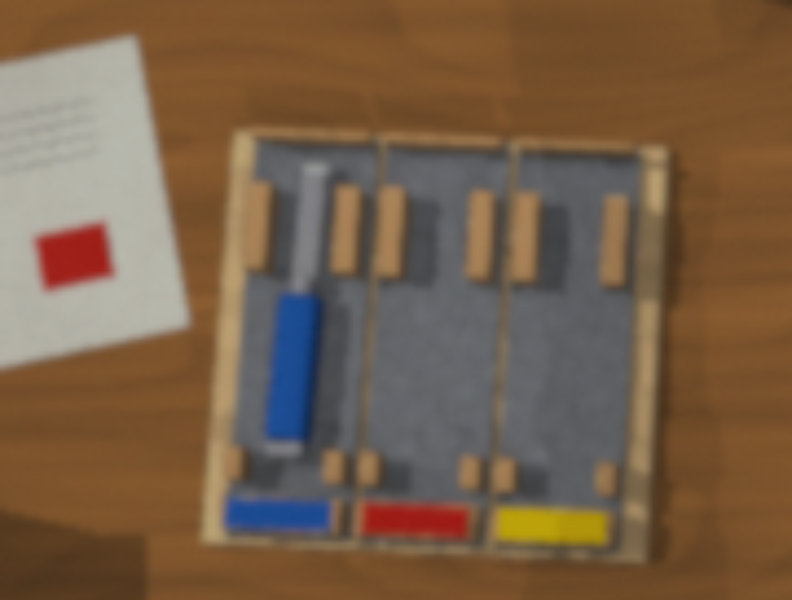

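Candidates in the 800x600 top view are the large yellow chisel (428,265), small yellow (411,373), green (555,400), turquoise (580,199) and red (526,290). I choose the large yellow at (428,265), which the crop confirms: yellow, larger than its twin, blade up. The yellow slot is the rightmost one, with its label at (290,335) and the blade end up.

```bash
cat >> h.py <<'E'
def fit(Q,m,zlo,zhi):
    P=Q[m]; P=P[(P[:,2]>zlo)&(P[:,2]<zhi)]
    (c,s,a)=cv2.minAreaRect(P[:,:2].astype(np.float32)); return np.round(c,1),np.round(s,1),round(a,1),len(P),np.median(P[:,2]).round(1)
def yel(c):
    h=cv2.cvtColor(c["frame"],cv2.COLOR_BGR2HSV); return cv2.inRange(h,(22,150,60),(35,255,255))>0
E
python3 - <<'E'
from h import *
a=cap("top"); Q=cloud(a); m=yel(a)
n,l,st,ce=cv2.connectedComponentsWithStats(m.astype(np.uint8))
for i in range(1,n):
    if st[i,4]>40: print(i,st[i],ce[i].round(1),fit(Q,l==i,-50,90))
# handle+ferrule cloud incl. blade: axis by PCA
reg=np.zeros(m.shape,bool); reg[122:202,255:300]=1
P=Q[reg&(Q[...,2]>8)]; print("chisel heights",np.percentile(P[:,2],[5,50,95]).round(1))
print("whole",fit(Q,reg,6,40)); print("handle",fit(Q,reg,18.5,40)); print("bench z",np.nanmedian(Q[reg][:,2]))
# blocks of the tray
t=np.zeros(m.shape,bool); t[115:230,105:220]=1
print("tray floor",np.nanmedian(Q[t][:,2]))
z=Q[...,2]
for lo,hi in ((36,60),):
    k=(t&(z>lo)&(z<hi)).astype(np.uint8); n,l,st,ce=cv2.connectedComponentsWithStats(k,connectivity=4)
    for i in range(1,n):
        if st[i,4]>8: print(st[i],fit(Q,l==i,-50,90))
E
```

```text
1 [263 155  21  33 327] [273.1 171.4] (array([ 546.5, -109.7]), array([ 30.1, 101.3]), 66.9, 326, np.float64(23.1))
2 [173 210  25   9 190] [185.1 214.3] (array([421.2, 149.6]), array([71.4, 23.1]), 84.7, 187, np.float64(44.2))
3 [253 227  21  23 197] [263.4 237.9] (array([348.8, -75.8]), array([23.1, 71.9]), 49.9, 197, np.float64(17.5))
chisel heights [11.  21.3 27.1]
whole (array([ 574.9, -127.1]), array([118.7, 240.3]), 85.2, 531, np.float64(20.9))
handle (array([ 575.4, -124.6]), array([ 27.6, 189.4]), 66.9, 328, np.float64(23.4))
bench z 0.4469153789881375
tray floor 16.511662672522903
[117 125  27   3  44] (array([687. , 312.3]), array([76.9,  5.2]), 86.9, 44, np.float64(39.9))
[147 126  16   3  28] (array([683.2, 238.2]), array([45.1,  5.2]), 85.0, 28, np.float64(39.3))
[166 127   9   2  13] (array([680.1, 193.7]), array([24.3,  3.8]), 87.0, 13, np.float64(39.7))
[178 127  12   2  19] (array([678. , 153.7]), array([33.4,  4.7]), 87.9, 19, np.float64(40.4))
[191 128   9   2  14] (array([675.2, 119.1]), array([24.1,  4.2]), 84.1, 14, np.float64(40.8))
[200 128   5   2   9] (arra
[... 895 characters left out ...]
.4]), 89.3, 36, np.float64(41.1))
[142 198   5   8  38] (array([460.6, 269.2]), array([20.8, 12.1]), 1.6, 38, np.float64(40.3))
[165 199   5   8  39] (array([456.3, 201.7]), array([12.2, 20.8]), 89.5, 39, np.float64(41.9))
[173 199   5   8  37] (array([455.7, 178.8]), array([12.6, 21. ]), 88.7, 37, np.float64(42.0))
[196 200   5   8  38] (array([451.5, 111.9]), array([12.2, 20.9]), 88.7, 38, np.float64(42.2))
[110 208  29   9 234] (array([431.3, 327. ]), array([81.3, 23.5]), 88.4, 234, np.float64(43.5))
[141 209  28  10 230] (array([425.7, 237.8]), array([79.6, 24. ]), 86.5, 230, np.float64(43.4))
[172 210  28  10 232] (array([420.2, 148.3]), array([79.3, 24.1]), 86.3, 232, np.float64(43.4))
```

```bash
cat > to.py <<'E'
import sys
from h import *
# to.py x y z yaw : row needed for TCP pose, tool down, tool x at yaw (deg)
x,y,z,w=map(float,sys.argv[1:5]); s=manip.sense()
R0=R.from_rotvec(s["orientation"]); w=np.radians(w); c,d=np.cos(w),np.sin(w)
Rt=R.from_matrix(np.array([[c,d,0],[d,-c,0],[0,0,-1]]))
print("row",np.round(np.r_[R0.inv().apply(np.array([x,y,z])-s["tool_pos"])/40,np.degrees((R0.inv()*Rt).as_rotvec())/6],3).tolist())
print("t",round(s["clock"],2),"tcp",s["tool_pos"].round(1),"F",s["wrist_force"].round(1),"gap",round(s["finger_gap"],3),"q",s["joint_pos"].round(2))
E
python3 to.py 542.4 -107.9 120 -23.1
```

```text
row [12.131, -8.993, 2.782, -0.002, 0.0, 6.751]
t 0.5 tcp [ 187.  -596.3  231.2] F [ 0.2 -0.1 -0.2] gap 1.004 q [ 1.2   0.38  0.02  1.37 -0.01  1.39 -0.05]
```

```bash
python3 -m jog '[[0.4,-0.3,0.1,0,0,0.2,85],[1.1,-0.8,0.25,0,0,0.6,85],[1.8,-1.35,0.4,0,0,1,85],[2.5,-1.87,0.6,0,0,1.4,85],[3.2,-2.4,0.8,0,0,1.8,85],[3.9,-2.9,1,0,0,2.2,85],[4.6,-3.4,1.15,0,0,2.6,85],[5.3,-3.95,1.3,0,0,3,85],[6,-4.45,1.4,0,0,3.4,85],[6.7,-5,1.5,0,0,3.8,85]]'; python3 to.py 542.4 -107.9 120 -23.1
```

```text
clock: 1.33
tool_pos: [383.6, -324.0, 171.2]
orientation: [3.138, -0.151, 0.0]
wrist_force: [0.3, -1.2, -0.2]
finger_gap: 0.995
row [3.432, -5.76, 1.281, 0.002, -0.003, 2.929]
t 1.33 tcp [ 383.6 -324.   171.2] F [ 0.3 -1.2 -0.2] gap 0.995 q [ 0.77  0.17 -0.15  1.78  0.03  1.19 -1.05]
```

```bash
python3 -m jog '[[0.4,-0.7,0.15,0,0,0.35,85],[0.85,-1.4,0.3,0,0,0.7,85],[1.3,-2.15,0.45,0,0,1.1,85],[1.7,-2.9,0.6,0,0,1.45,85],[2.15,-3.6,0.8,0,0,1.85,80],[2.6,-4.35,0.95,0,0,2.2,75],[2.95,-5,1.1,0,0,2.5,70],[3.3,-5.5,1.25,0,0,2.8,65],[3.43,-5.76,1.28,0,0,2.93,60],[3.43,-5.76,1.28,0,0,2.93,60]]'; python3 to.py 542.4 -107.9 4 -23.1
python3 - <<'E'
from h import *
b=cap("side"); m=yel(b); Q=cloud(b)
n,l,st,ce=cv2.connectedComponentsWithStats(m.astype(np.uint8))
for i in range(1,n):
    if st[i,4]>40: print(st[i],fit(Q,l==i,-50,90))
cv2.imwrite("pics/s1.png",cv2.resize(b["frame"][80:260,130:370],(800,600)))
E
```

```text
clock: 2.17
tool_pos: [543.5, -104.0, 119.5]
orientation: [-3.078, 0.622, 0.0]
wrist_force: [-0.4, 0.5, 0.4]
finger_gap: 0.701
row [0.014, 0.106, 2.888, -0.015, 0.004, 0.043]
t 2.17 tcp [ 543.5 -104.   119.5] F [-0.4  0.5  0.4] gap 0.701 q [ 0.37  0.33 -0.29  1.71  0.1   1.12 -1.92]
```

View pics/s1.png

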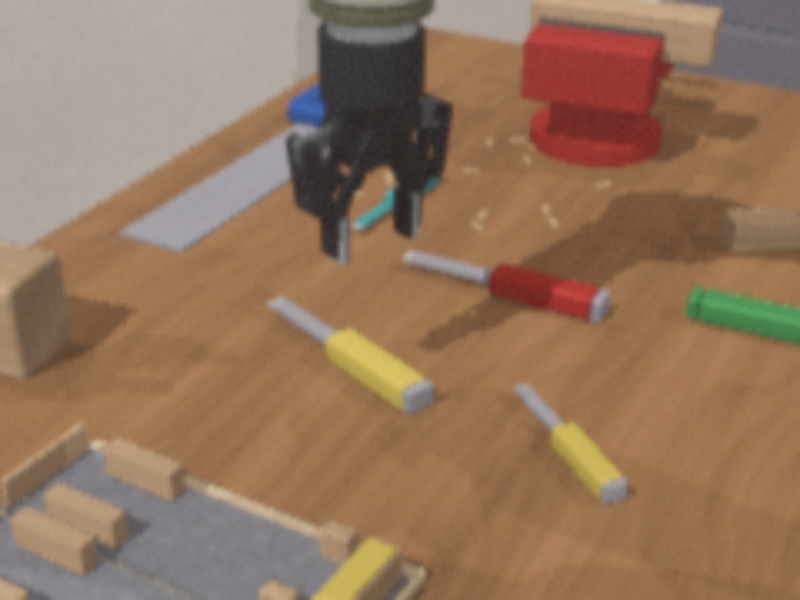

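The side view shows the gripper with open jaws (390,230) above the large yellow chisel (375,365), clear of the red one. I'll descend.

```bash
python3 -m jog '[[0.01,0.1,0.5,0,0,0.04,60],[0.01,0.1,1.1,0,0,0.04,60],[0.01,0.1,1.7,0,0,0.04,60],[0.01,0.1,2.2,0,0,0.04,60],[0.01,0.1,2.5,0,0,0.04,60],[0.01,0.1,2.7,0,0,0.04,60],[0.01,0.1,2.82,0,0,0.04,60],[0.01,0.1,2.88,0,0,0.04,60],[0.01,0.1,2.88,0,0,0.04,60]]'; python3 to.py 542.4 -107.9 4 -23.1
python3 - <<'E'
from h import *
b=cap("side")
cv2.imwrite("pics/s2.png",cv2.resize(b["frame"][130:220,190:310],(800,600)))
E
```

```text
clock: 2.97
tool_pos: [541.9, -110.5, 5.0]
orientation: [-3.077, 0.631, -0.001]
wrist_force: [0.3, 0.6, -0.2]
finger_gap: 0.705
row [-0.014, -0.064, 0.026, -0.003, -0.006, -0.011]
t 2.97 tcp [ 541.9 -110.5    5. ] F [ 0.3  0.6 -0.2] gap 0.705 q [ 0.36  0.47 -0.27  1.81  0.15  0.88 -1.95]
```

View pics/s2.png

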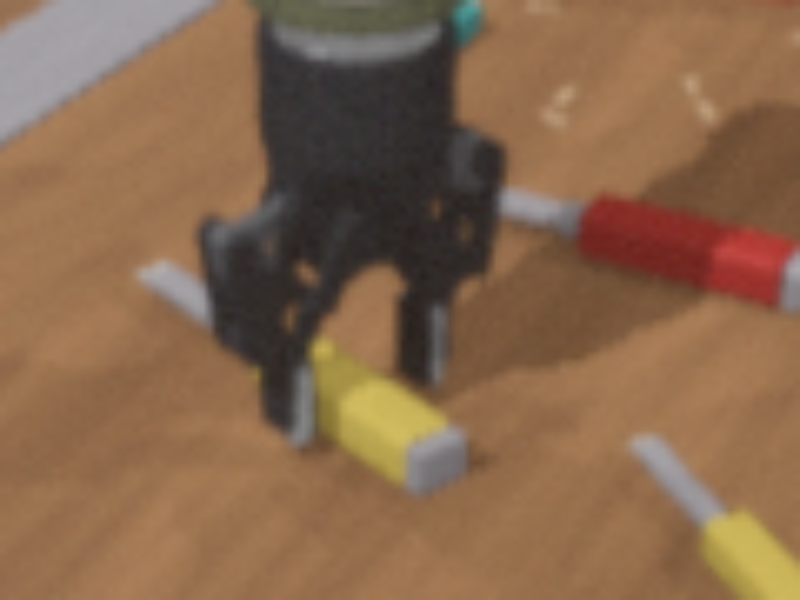

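The jaws straddle the handle, with finger tips at (300,440) and (430,380). Closing.

```bash
python3 -m jog '[[0,-0.06,0.02,0,0,0,50],[0,-0.06,0.02,0,0,0,42],[0,-0.06,0.02,0,0,0,34],[0,-0.06,0.02,0,0,0,28],[0,-0.06,0.02,0,0,0,22],[0,-0.06,0.02,0,0,0,20],[0,-0.06,0.02,0,0,0,20],[0,-0.06,0.02,0,0,0,20],[0,-0.06,0.02,0,0,0,20]]' 50; python3 to.py 542.4 -107.9 100 -23.1
```

```text
clock: 3.77
tool_pos: [543.5, -108.2, 5.2]
orientation: [-3.077, 0.631, -0.003]
wrist_force: [-1.5, 1.1, 4.8]
finger_gap: 0.313
row [-0.023, 0.002, -2.37, -0.006, -0.019, -0.01]
t 3.77 tcp [ 543.5 -108.2    5.2] F [-1.5  1.1  4.8] gap 0.313 q [ 0.35  0.47 -0.27  1.81  0.16  0.88 -1.96]
```

```bash
python3 -m jog '[[0,0,-0.15,0,0,0,20],[0,0,-0.4,0,0,0,20],[0,0,-0.8,0,0,0,20],[0,0,-1.2,0,0,0,20],[0,0,-1.6,0,0,0,20],[0,0,-2,0,0,0,20],[0,0,-2.3,0,0,0,20],[0,0,-2.45,0,0,0,20],[0,0,-2.5,0,0,0,20],[0,0,-2.5,0,0,0,20]]'; python3 to.py 508.1 142.15 105 -3.4
python3 - <<'E'
from h import *
b=cap("side"); a=cap("top")
A=cv2.resize(b["frame"][80:230,160:310],(400,400)); B=cv2.resize(a["frame"][100:220,220:340],(400,400))
cv2.imwrite("pics/s3.png",np.hstack([A,B]))
E
```

```text
clock: 4.6
tool_pos: [543.3, -108.2, 105.4]
orientation: [-3.078, 0.631, -0.004]
wrist_force: [-0.3, -0.2, -1.4]
finger_gap: 0.313
row [-3.271, -5.408, 0.006, -0.002, -0.024, -3.293]
t 4.6 tcp [ 543.3 -108.2  105.4] F [-0.3 -0.2 -1.4] gap 0.313 q [ 0.37  0.34 -0.29  1.73  0.11  1.08 -1.92]
```

View pics/s3.png

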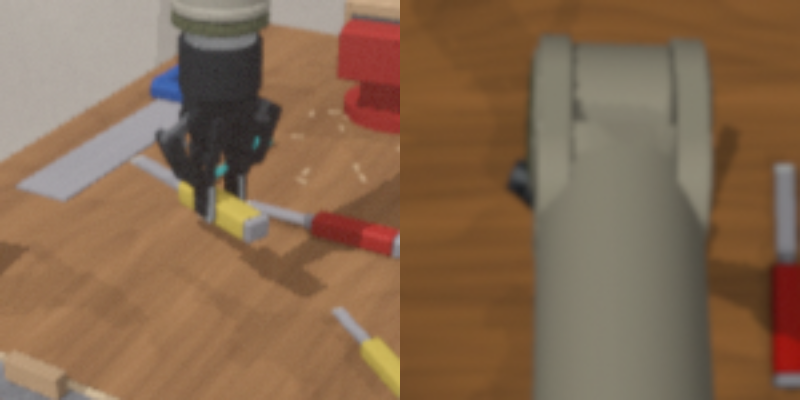

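It is lifted and held level: handle at (235,215) in the left panel, red chisel untouched. Moving over the slot.

```bash
python3 -m jog '[[-0.2,-0.3,0,0,0,-0.2,20],[-0.55,-0.9,0,0,0,-0.55,20],[-0.95,-1.6,0,0,0,-0.95,20],[-1.35,-2.3,0,0,0,-1.4,20],[-1.8,-3,0,0,0,-1.8,20],[-2.2,-3.7,0,0,0,-2.25,20],[-2.65,-4.4,0,0,0,-2.65,20],[-3,-4.95,0,0,0,-3,20],[-3.2,-5.3,0,0,0,-3.2,20],[-3.27,-5.41,0,0,0,-3.29,20]]'; python3 -m jog '[[0,0,0,0,0,0,20],[0,0,0,0,0,0,20]]'; python3 to.py 508.1 142.15 105 -3.4
python3 - <<'E'
from h import *
s=manip.sense(); b=cap("side"); Q=cloud(b)
r=manip.regions_of("yellow_chisel","side")
for q in r: print(round(q["conf"],2),q["box"],fit(Q,q["region"],60,180) if (Q[q["region"]][:,2]>60).sum()>10 else '')
h=cv2.cvtColor(b["frame"],cv2.COLOR_BGR2HSV); m=(cv2.inRange(h,(20,80,60),(38,255,255))>0)&(Q[...,2]>75)&(Q[...,2]<150)
n,l,st,ce=cv2.connectedComponentsWithStats(m.astype(np.uint8))
for i in range(1,n):
    if st[i,4]>30:
        print(st[i],fit(Q,l==i,75,150)); P=Q[l==i]; u=np.array([np.cos(np.radians(-3.4)),np.sin(np.radians(-3.4))]); d=(P[:,:2]-s["tool_pos"][:2]); al=d@u; la=d@np.array([-u[1],u[0]])
        print("along",np.percentile(al,[1,99]).round(1),"lat",np.percentile(la,[2,98]).round(1),"z",np.percentile(P[:,2],[2,98]).round(1))
        top=P[:,2]>np.percentile(P[:,2],60); print("dz/dx",np.polyfit(al[top],P[top,2],1).round(3))
cv2.imwrite("pics/s4.png",cv2.resize(b["frame"][150:350,40:307],(800,600)))
E
```

```text
clock: 5.53
tool_pos: [506.1, 146.1, 103.8]
orientation: [-3.139, 0.084, 0.001]
wrist_force: [0.1, -0.2, -1.8]
finger_gap: 0.315
clock: 5.7
tool_pos: [505.9, 145.5, 103.3]
orientation: [-3.14, 0.084, 0.002]
wrist_force: [-0.2, -0.7, -2.1]
finger_gap: 0.312
row [0.06, 0.081, -0.042, -0.007, 0.015, 0.053]
t 5.7 tcp [505.9 145.5 103.3] F [-0.2 -0.7 -2.1] gap 0.312 q [ 0.06  0.32 -0.48  1.79  0.16  1.07 -2.1 ]
0.87 [337.8, 166.7, 409.3, 188.6] 
0.86 [286.7, 194.8, 316.0, 226.3] 
0.58 [149.9, 191.1, 228.6, 229.9] (array([544.7, 146.9]), array([ 27.5, 198. ]), 87.9, 650, np.float64(114.8))
0.51 [236.8, 127.2, 261.7, 147.9] 
[177 205  13  13 100] (array([535.7, 158.1]), array([10. , 51.5]), 70.0, 100, np.float64(113.5))
along [ 6.2 48.7] lat [11.1 26.1] z [102.  127.6]
dz/dx [ -0.15  124.664]
[199 205  24  23 314] (array([485.5, 149.7]), array([30.5, 59.4]), 84.0, 314, np.float64(121.7))
along [-49.    2.9] lat [-10.3  15.2] z [102.8 125.4]
dz/dx [3.90000e-02 1.24952e+02]
```

View pics/s4.png

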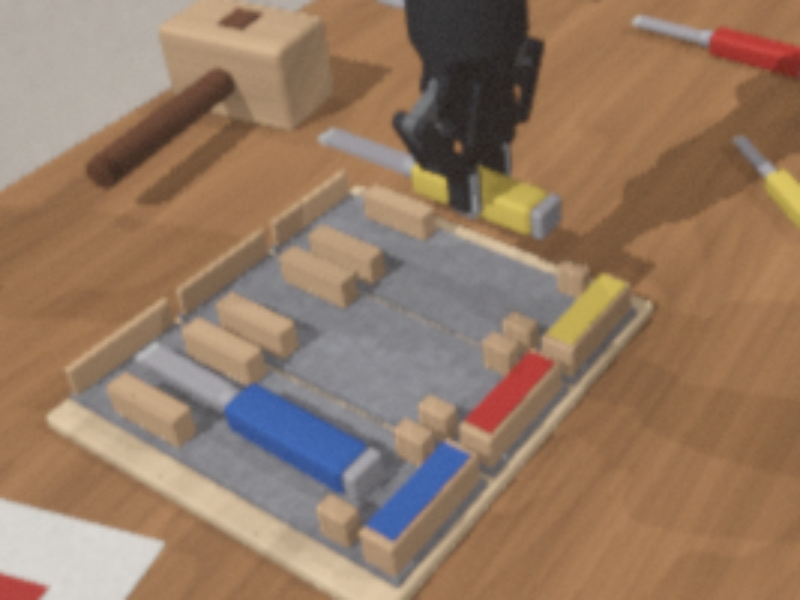

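```bash
python3 -m jog '[[0.1,0.11,0.2,0,0,0.05,20],[0.13,0.11,0.5,0,0,0.05,20],[0.13,0.11,0.8,0,0,0.05,20],[0.13,0.11,1.1,0,0,0.05,20],[0.13,0.11,1.35,0,0,0.05,20],[0.13,0.11,1.55,0,0,0.05,20],[0.13,0.11,1.7,0,0,0.05,20],[0.13,0.11,1.75,0,0,0.05,20],[0.13,0.11,1.75,0,0,0.05,20],[0.13,0.11,1.75,0,0,0.05,20]]'; python3 to.py 511 141.5 23 -3.4
```

```text
clock: 6.63
tool_pos: [511.5, 139.8, 33.8]
orientation: [-3.14, 0.096, 0.001]
wrist_force: [0.2, 0.9, -2.2]
finger_gap: 0.314
row [-0.015, -0.042, 0.269, -0.005, 0.006, -0.018]
t 6.63 tcp [511.5 139.8  33.8] F [ 0.2  0.9 -2.2] gap 0.314 q [ 0.05  0.41 -0.45  1.84  0.22  0.94 -2.13]
```

Run:
```python
from h import *
b=cap("side"); Q=cloud(b)
for q in manip.regions_of("yellow_chisel","side"):
    print(round(q["conf"],2),q["box"],fit(Q,q["region"],22,90) if (Q[q["region"]][:,2]>22).sum()>10 else '')
cv2.imwrite("pics/s5.png",cv2.resize(b["frame"][165:285,90:250],(800,600)))
```

```text
0.89 [337.5, 166.3, 409.4, 187.0] (array([ 291.3, -335.5]), array([ 29.2, 108.8]), 88.8, 178, np.float64(24.8))
0.71 [151.8, 215.2, 225.2, 252.6] (array([552.4, 150.9]), array([ 69.5, 201.6]), 87.6, 650, np.float64(45.0))
0.67 [284.1, 194.2, 318.8, 229.8] 
0.47 [237.9, 127.2, 263.4, 148.9]
```

View pics/s5.png

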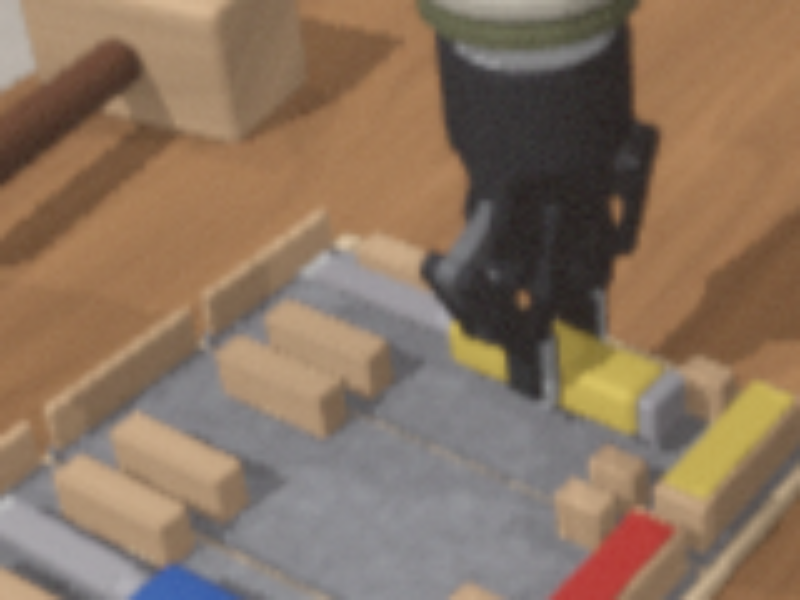

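The chisel hangs in the yellow slot: butt (660,405) between the rear guides, blade tip (320,265) short of the end stop. Lowering slowly.

```bash
python3 -m jog '[[0,-0.04,0.06,0,0,0,20],[0,-0.04,0.11,0,0,0,20],[0,-0.04,0.16,0,0,0,20],[0,-0.04,0.2,0,0,0,20],[0,-0.04,0.23,0,0,0,20],[0,-0.04,0.25,0,0,0,20],[0,-0.04,0.25,0,0,0,20],[0,-0.04,0.25,0,0,0,20]]'; python3 to.py 511 141.5 23 -3.4
```

```text
clock: 7.4
tool_pos: [511.9, 141.3, 24.1]
orientation: [-3.14, 0.096, -0.0]
wrist_force: [-0.1, 0.1, -1.1]
finger_gap: 0.316
row [-0.022, -0.004, 0.027, -0.006, -0.0, -0.02]
t 7.4 tcp [511.9 141.3  24.1] F [-0.1  0.1 -1.1] gap 0.316 q [ 0.04  0.43 -0.45  1.85  0.23  0.92 -2.14]
```

```bash
python3 -m jog '[[0,0,0.02,0,0,0,20],[0,0,0.04,0,0,0,20],[0,0,0.05,0,0,0,20],[0,0,0.05,0,0,0,20]]'; python3 to.py 511 141.5 23 -3.4
```

```text
clock: 7.73
tool_pos: [512.0, 141.4, 23.1]
orientation: [-3.14, 0.096, -0.001]
wrist_force: [-4.7, -2.1, 9.7]
finger_gap: 0.311
row [-0.025, -0.001, 0.004, -0.002, -0.006, -0.019]
t 7.73 tcp [512.  141.4  23.1] F [-4.7 -2.1  9.7] gap 0.311 q [ 0.04  0.43 -0.45  1.85  0.23  0.91 -2.14]
```

Contact with the floor (+9.7 N). I'll open gently to about 48 mm, which keeps the fingers inside the slot, then rise.

```bash
python3 -m jog '[[0,0,-0.01,0,0,0,28],[0,0,-0.01,0,0,0,32],[0,0,-0.01,0,0,0,36],[0,0,-0.01,0,0,0,40],[0,0,-0.01,0,0,0,44],[0,0,-0.01,0,0,0,48],[0,0,-0.01,0,0,0,48],[0,0,-0.01,0,0,0,48],[0,0,-0.01,0,0,0,48]]'; python3 -m jog '[[0,0,-0.1,0,0,0,48],[0,0,-0.3,0,0,0,48],[0,0,-0.6,0,0,0,48],[0,0,-1,0,0,0,48],[0,0,-1.5,0,0,0,48],[0,0,-2.2,0,0,0,48],[0,0,-3,0,0,0,48],[0,0,-3.8,0,0,0,48],[0,0,-4.3,0,0,0,48],[0,0,-4.5,0,0,0,48]]'; python3 to.py 400 -250 200 -3.4
```

```text
clock: 8.48
tool_pos: [512.0, 141.4, 23.5]
orientation: [-3.14, 0.096, -0.001]
wrist_force: [-0.2, -0.2, -0.6]
finger_gap: 0.561
clock: 9.32
tool_pos: [513.5, 142.2, 208.8]
orientation: [-3.138, 0.096, -0.012]
wrist_force: [0.8, -0.0, 1.1]
finger_gap: 0.566
row [-2.235, 9.961, 0.182, -0.021, -0.071, -0.016]
t 9.32 tcp [513.5 142.2 208.8] F [ 0.8 -0.   1.1] gap 0.566 q [ 0.09  0.23 -0.49  1.65  0.11  1.29 -2.05]
```

```bash
python3 -m jog '[[0,0.3,0,0,0,0,48],[0,0.9,0,0,0,0,48],[0,1.6,0,0,0,0,48],[0,2.3,0,0,0,0,48],[0,3,0,0,0,0,48],[0,3.7,0,0,0,0,48],[0,4.4,0,0,0,0,48],[0,5.1,0,0,0,0,48],[0,5.6,0,0,0,0,48],[0,5.8,0,0,0,0,48]]'
python3 - <<'E'
from h import *
a=cap("top"); Q=cloud(a)
for n in ["yellow_chisel","red_chisel","blue_chisel"]:
    for q in manip.regions_of(n,"top"): print(n,round(q["conf"],2),np.round(q["box"]),fit(Q,q["region"],5,90))
b=cap("side")
cv2.imwrite("pics/s6.png",np.hstack([cv2.resize(a["frame"][95:235,90:250],(400,350)),cv2.resize(b["frame"][165:325,70:253],(400,350))]))
E
```

```text
clock: 10.15
tool_pos: [498.5, -93.1, 208.3]
orientation: [-3.139, 0.103, -0.011]
wrist_force: [-0.6, -0.8, 0.2]
finger_gap: 0.562
yellow_chisel 0.9 [344. 239. 364. 306.] (array([ 246.9, -341.2]), array([197.9,  29.4]), 1.2, 571, np.float64(21.4))
yellow_chisel 0.63 [182. 136. 193. 205.] (array([552.1, 140.1]), array([ 34.3, 200. ]), 86.8, 537, np.float64(38.8))
yellow_chisel 0.57 [344. 126. 395. 132.] (array([ 675.2, -408.9]), array([150.4,  23.1]), 86.5, 304, np.float64(15.9))
red_chisel 0.42 [173. 126. 204. 219.] (array([542.4, 140.5]), array([ 84.8, 275.2]), 86.5, 2066, np.float64(19.8))
blue_chisel 0.66 [122. 132. 134. 199.] (array([568.6, 322.6]), array([ 38.7, 199.1]), 88.4, 587, np.float64(39.2))
blue_chisel 0.6 [334. 150. 343. 218.] (array([ 508.2, -295.8]), array([ 28.1, 199.2]), 88.0, 535, np.float64(21.5))
```

View pics/s6.png

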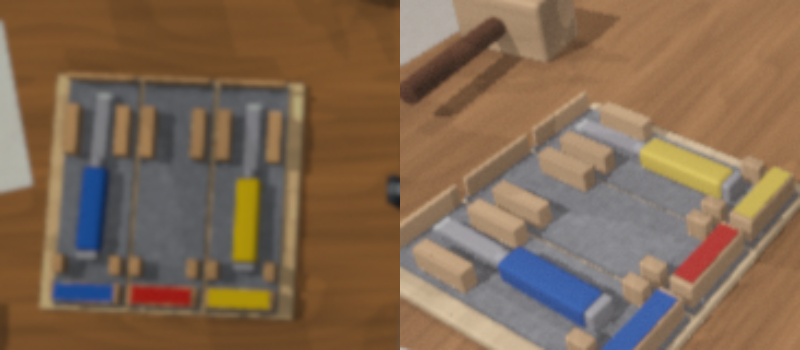

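The chisel lies flat in the yellow slot: handle (246,222) at the label, blade up to (254,105), clear of the stop. Its fitted centre of (552,140) puts the handle middle at about (507,142), against a target of (508,142). Handing in.

```bash
python3 -c "
from cell import manip
s=manip.sense();print(s['clock'],s['wrist_force'],s['dq'].round(3));print(manip.sign_off())"
```

```text
10.4 [0.68041669 0.28865212 0.90499061] [-0.007  0.002 -0.003 -0.002  0.002 -0.001  0.002]
the job is handed in; nothing more can be done
None
```

I picked up the larger yellow chisel and lowered it into the yellow-labelled slot until it touched the floor, at about 10 N. I then opened the gripper gently and backed off, and handed in at 10.4 s of the 32 s allowed.

- **Placing:** the last pictures show the chisel lying flat with its handle at the label end. It is within about 1–2 mm and 0.2° of the position I worked out for it, and the robot is clear.
- **Other chisels:** the blue chisel is still in its slot in the last picture. The red one was found again at its first pixel position, within about 2 px.
- **Disagreements:** in the final check the networks mixed up some labels. "red_chisel" matched the yellow slot area, and a "blue_chisel" hit was really the red chisel. I settled both by position and picture.
- **Failed check:** before the grasp, my colour mask found no yellow in the side view, so I aimed the grasp from the top view only. The jaws closed on the handle as planned.

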